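# Pack the sweet potato and click the lunchbox shut

### The arm

A 6-joint arm with a two-finger parallel gripper is mounted at the origin on a cart in front of the work surface, level with it; the furniture and walls round the work are solid. World frame = base frame: x ahead of the robot, y to its left, z up, the work surface at z = 0. Lengths are in mm, angles in rad, forces in N, time in s.
With the tool pointing down it reaches from about 350 to 775 mm from the base axis. Payload 7.3 kg.
Tool frame: the origin (TCP) lies between the finger pads; the fingertips stand 8 mm ahead of it and the grasp point (between the pads) lies 11 mm behind it; y points along the fingers, z is the direction in which the jaws open and shut, and the axes are right-handed (so a half turn about y gives the same grasp; the last joint's range is limited). The gripper opens to 92 mm and grips with 3 to 60 N. Pads are 19 mm wide; open, the fingers measure 130 mm over their backs; the gripper's body (75 mm by 190 mm) begins 47 mm behind the grasp point.
Start: joints at [-1.293, 0.342, 1.524, -0, 1.275, -0.146], TCP at [215.918, -478.564, 234.741] pointing down, gripper open.
Joint ranges: [-2.53, 2.53], [-0.77, 2.02], [0.04, 2.7], [-1, 4.14], [0.28, 2.66], [-3.11, 3.11]. Speed limits (rad/s): [2.57, 2.57, 3.14, 3.14, 3.14, 3.14].

### API

Orientations are given as [roll, pitch, yaw] about the fixed x, y, z axes, in that order (R = Rz(yaw) Ry(pitch) Rx(roll)).
In Python, from plant import bot, vision, job gives the robot as it stands. The module is installed in compiled form; this text tells all that it offers.
- The arm moves only by the tool arm_command, never from a script. Its argument "deltas" is a list of rows, each a list of 4 numbers: the shift along the tool's x, y, z in m, then the turn about the tool's y in degrees. In form: [[x, y, z, twist], ...]. A call has 1 to 5 rows; each row shifts and turns the commanded pose from where the row before left it, along the tool's axes as they then stand; what a row does not reach is not made up. A row lasts 1/10 s, in which the tool goes at most 50 mm and 8.59 degrees, less where a joint would pass 70% of its speed; a pose out of reach is approached as far as the arm can. A call is refused whole if a number of a shift passes 0.05 or a number of a turn 8.59, either way. A call with a gripper value outside its range is refused whole. "claw" is the closure in counts, from 0 (fully open) to 255 (shut), set as the call begins (left out, the last holds). The fingers move at their own pace and stop on an object; the grip force is fixed at half the most. Time passes only in rows, so rows that do not move let the fingers close. It gives the time, the measured TCP pose, the force and the opening at its end, in the units of the state.
- bot.get_obs(): the state, without advancing time (a new reading comes with each control period).
- vision.capture(name): name is "side" or "top"; returns a dict with "img" (384x512x3 uint8, red, green, blue), "camera_matrix" (3x3 intrinsics, pixels), "dist_coeffs" ([k1, k2, p1, p2, k3] as OpenCV has them; the pictures are not rectified), "world_to_cam" (4x4, takes a point from world to camera coordinates). Camera axes: x right, y down, z forward; pixel columns grow to the right and rows downward; lengths in mm; the calibration is good to about 2 mm. A picture is of the moment at which its call begins. There is no depth.
- job.close_job(): hands the job in, once; it reports no verdict.
Trained networks look in a picture, given as the dict that the camera call returned (one of the last four; its "shot" number tells which), for a name from the list of things; names that differ only in an ending like _2 or _b are one class to them, and where a whole thing is asked for, a point or a joint stands for the part that bears it (a point fixed in the world has none). Each returns a list of dicts, best first, with "confidence" (0 to 1); they miss things now and then, are a little off and sometimes report something else, mostly with a low value. They report only what shows in the picture. A call takes as long as a camera call.
- vision.find_in(picture, name): "xyz" ([x, y, z] in mm, in the coordinates of the camera as it stood for that picture, good to about 4 mm: the middle of the surface that is visible of it).
- vision.regions_of(picture, name): "mask" (384x512 bool, what is visible of it).
The state is a dict: "time": time; "joint_positions": joint angles; "dq": joint speeds; "tau": joint torques, N m; "tool_pos": TCP position; "tcp_rot": TCP orientation; "contact_force": force on the tool from outside, world axes, zero at the start; "moment": the same for the moment, N m; "grip_width": finger opening in mm.
Only numpy, scipy, OpenCV 4.12 (cv2) and the standard library are available. Lean on these libraries where they do the work, as an engineer would, in place of code of your own. Each camera call takes 0.05 s, during which the arm holds its last target. There are 200 camera calls.

### The job

Pack the lunchbox: lay the purple sweet potato in the large empty compartment beside the one with the lime, then swing the open lid over and press its free edge down past the orange spring clip until it clicks and the lid stays fully shut by itself. Leave the lime in its compartment and the pepper jar, garlic, mug and small bowl where they stand.

Things in the scene. Friction and masses are not known exactly. Their poses are not given: they have to be found in the camera images.
- lunchbox: Blue open lunchbox fixed to the table, 150 (x) x 180 (y) x 60 mm high (rim height), walls and floor 4 mm. Origin: centre of its underside; +x points to the hinge side, z up. A thin divider 40 mm high (top, above the table) at y = +32 mm parts the small compartment (y +34 to +86 mm, holds a lime) from the large empty one (y -86 to +30 mm, 142 mm long in x). The clip stands on its -x face, reaching to x = -100 mm.
- compartment (a point): Centre of the large compartment's floor: at (0, -28, 4) mm in the lunchbox's frame; same axes as the lunchbox.
- lid (a joint): Angle of the white lid about the hinge, rad: 0 fully shut, about 1.57 upright, 2.0 fully open (leaning away from the opening). It starts at 1.6 to 1.85. A stiff hinge (about 0.13 N m of friction) keeps it where it is left. Pushed down onto the clip it stops ajar at about 0.09 rad (edge about 13 mm above its shut height); pressing on with about 10 to 13 N at the free edge forces the clip aside and the lid snaps to 0, where the clip holds it. Less than that and it stays ajar.
- lid_hinge (a point): On the hinge axis at its middle: (75, 0, 62) mm in the lunchbox's frame. The axis runs along the lunchbox's y. The point turns with the lid.
- lid_edge (a point): Middle of the lid's free edge, on its outer face, 148 mm from the hinge: press here. The lid is a plate 157 mm long from the hinge, 180 mm wide and 7 mm thick, its outer face 5 mm outside the hinge axis (with a 2 mm raised panel, look only); shut, its top is 67 mm above the table. The point turns with the lid: its +x points from the free edge to the hinge, +z out of the outer face.
- clip (a joint): Bend of the orange spring clip, an upright tongue 44 mm wide with a small steel roller inside its top, on the lunchbox's -x face, its top 60 mm above the table, rad: 0 at rest; grows as it bends away from the box (about 0.07 as the lid's catch passes); back to 0 after the click.
- sweet_potato: Purple sweet potato lying on the table, 38 x 86 x 39 mm, 0.14 kg. Origin: centre of its underside; long axis its y, z up. Grip across x at mid height.
- lime: Green lime, 51 x 42 x 41 mm, loose in the small compartment; origin at its underside as built.
- pepper_jar: Pepper jar with dark cap, 44 x 44 x 96 mm; bystander, origin centre of underside.
- garlic: Garlic bulb, 58 x 59 x 59 mm; bystander, origin centre of underside.
- mug: Dark blue mug with handle, 92 x 133 x 119 mm; bystander, origin centre of underside.
- small_bowl: Small dark speckled bowl, 98 x 100 x 49 mm, behind the lunchbox; bystander, origin centre of underside.

How it is judged:
By the outcome, as a careful person would: the job done as asked, in the order asked, and still so for the second after the job is handed in, with the robot touching nothing.
It also fails if it takes over 59 s, if anything falls off the work surface, if the arm or the gripper's body presses on something with over 40 N, if the wrist force passes 120 N, or if a joint passes its speed limit or range.

## Working session

There is one attempt and no reset: what is moved stays moved. The work goes in short steps, Python scripts to look and compute and a tool call to move; the robot and the scene stay as the last step left them, time stands still between calls to the robot, and variables do not carry over. Pictures are saved under pics/ and viewed, about 8 in all and at most 12, crops included, and the job is handed in when it is done.

Besides the shell and the picture viewer there is one more tool, called after "Request:" in YAML: its name, and indented under it one key for each argument. arm_command: Moves the arm, as the interface text tells. Its arguments: {"type":"object","properties":{"deltas":{"type":"array","items":{"type":"array","items":{"type":"number"}}},"claw":{"type":"number"}},"required":["deltas"]}

```bash
mkdir -p pics
cat > h.py <<'E'
import numpy as np, cv2
from plant import bot, vision, job
from scipy.spatial.transform import Rotation as R
def w(p,c):  # camera xyz -> world
    return (np.linalg.inv(p["world_to_cam"])@np.r_[c,1])[:3]
def px(p,P):
    T=p["world_to_cam"]; P=np.atleast_2d(np.float64(P))
    return cv2.projectPoints(P,cv2.Rodrigues(T[:3,:3])[0],T[:3,3],p["camera_matrix"],np.array(p["dist_coeffs"]))[0][:,0]
def atz(p,uv,z):  # pixels -> world at height z
    T=p["world_to_cam"]; n=cv2.undistortPoints(np.float64(uv).reshape(-1,1,2),p["camera_matrix"],np.array(p["dist_coeffs"]))[:,0]
    o=-T[:3,:3].T@T[:3,3]; d=np.c_[n,np.ones(len(n))]@T[:3,:3]
    return o+d*((z-o[2])/d[:,2])[:,None]
E
python3 - <<'E'
from h import *
o=bot.get_obs(); print({k:np.round(v,3) for k,v in o.items()})
ims=[]
for c in("top","side"):
    p=vision.capture(c); ims.append(p["img"]); cv2.imwrite(f"pics/{c}0.png",p["img"][:,:,::-1])
    print(c,"cam at",np.round(np.linalg.inv(p["world_to_cam"])[:3,3]))
    for n in["lunchbox","lid","lid_edge","clip","sweet_potato","lime","pepper_jar","garlic","mug","small_bowl"]:
        f=vision.find_in(p,n)[:2]; print(n,[(np.round(w(p,q["xyz"])),round(q["confidence"],2)) for q in f])
    for n in["sweet_potato"]:
        m=vision.regions_of(p,n)[0]["mask"]; ys,xs=np.nonzero(m)
        g=atz(p,np.c_[xs,ys],20)[:,:2]; print(cv2.minAreaRect(np.float32(g)))
E
```

```text
{'time': np.float64(0.0), 'joint_positions': array([-1.293,  0.343,  1.525, -0.   ,  1.275, -0.146]), 'dq': array([-0.002,  0.001,  0.002, -0.   , -0.002,  0.001]), 'tau': array([ 1.0000e-03, -4.3123e+01, -2.4422e+01,  7.2000e-02,  5.6000e-02,
       -0.0000e+00]), 'tool_pos': array([ 215.801, -478.147,  234.034]), 'tcp_rot': array([-1.572,  0.   , -2.718]), 'contact_force': array([-0.226, -0.166, -0.178]), 'moment': array([0.048, 0.031, 0.014]), 'grip_width': np.float64(92.151)}
top cam at [ 516.  -61. 1146.]
lunchbox [(array([513.,  41.,   4.]), 0.55)]
lid [(array([578.,  35., 167.]), 0.66), (array([ 427., -467.,   69.]), 0.42)]
lid_edge [(array([583.,  33., 167.]), 0.58)]
clip [(array([414.,  51.,  62.]), 0.58)]
sweet_potato [(array([515., 260.,  31.]), 0.62)]
lime [(array([512.,  96.,  40.]), 0.66), (array([582.,  36., 167.]), 0.33)]
pepper_jar [(array([ 426., -207.,   93.]), 0.48)]
garlic [(array([ 419., -308.,   37.]), 0.77)]
mug [(array([ 429., -467.,   66.]), 0.85)]
small_bowl [(array([789.,  46.,  20.]), 0.68)]
((517.369140625, 263.1538391113281), (77.74365234375, 36.90007019042969), 71.80536651611328)
side cam at [ 436. 1019. 1098.]
lunchbox [(array([520.,  35.,  37.]), 0.75), (array([404.,  58.,  60.]), 0.24)]
lid [(array([577.,  53., 151.]), 0.73)]
lid_edge [(array([580.,  52., 150.]), 0.68)]
clip [(array([402.,  59.,  60.]), 0.57)]
sweet_potato [(array([514., 270.,  30.]), 0.85)]
lime [(array([512., 105.,  43.]), 0.54)]
pepper_jar [(array([ 414., -191.,   62.]), 0.74)]
garlic [(array([ 411., -308.,   42.]), 0.46)]
mug [(array([ 427., -439.,   81.]), 0.94)]
small_bowl []
((514.6470947265625, 265.36279296875), (76.96221923828125, 36.05316925048828), 73.16769409179688)
```

Run:
```python
import cv2,numpy as np
a=cv2.imread("pics/top0.png");b=cv2.imread("pics/side0.png")
cv2.imwrite("pics/both0.png",np.vstack([cv2.resize(a,(800,600))]))
cv2.imwrite("pics/s0.png",cv2.resize(b,(800,600)))
```

```text
(no output)
```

View pics/both0.png

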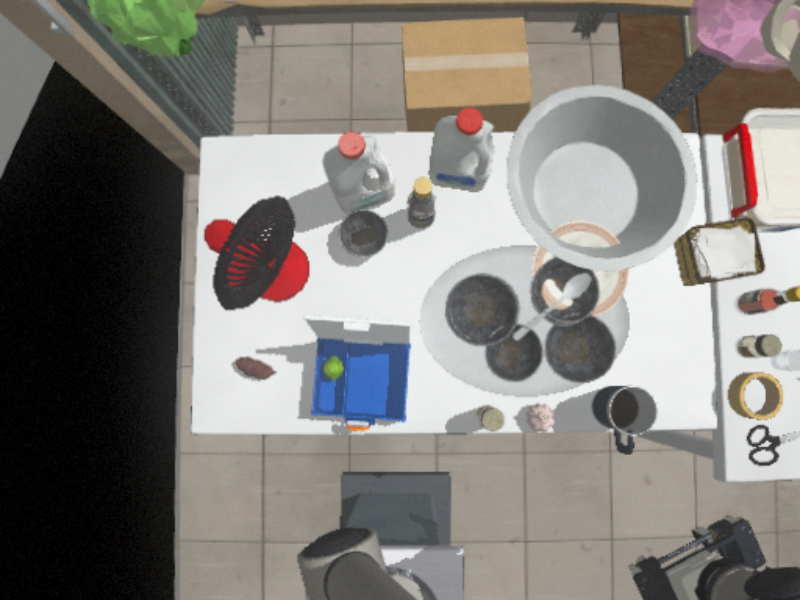

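View pics/s0.png

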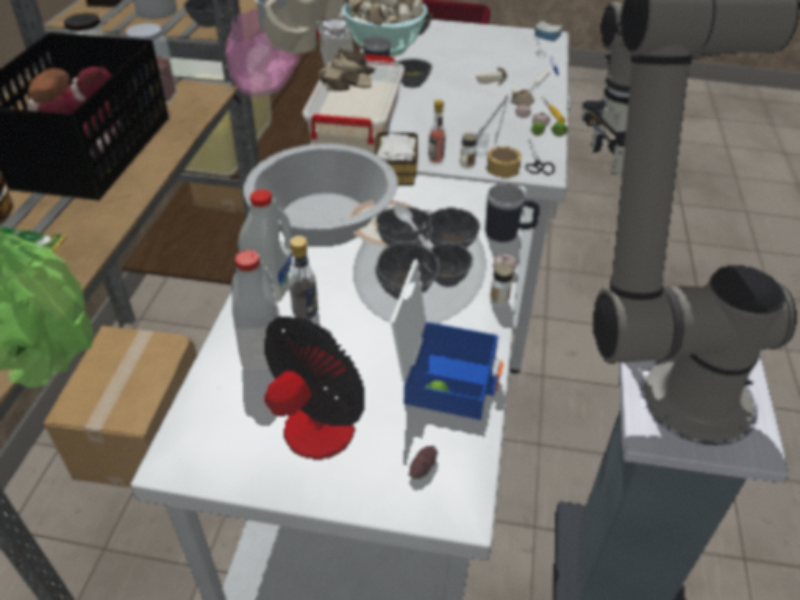

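The top view shows the box at about (362,380) of 800x600, open lid at (360,325), potato at (255,368) and clip at (358,426). Now I'll fit the box pose and the lid angle.

```bash
cat > fit.py <<'E'
from h import *
from scipy.optimize import minimize
def boxw(q,P): return np.asarray(P,float)@R.from_euler("z",q[2]).as_matrix().T+[q[0],q[1],0]
def lidpts(a,r0=0):  # lid angle -> plate corners in box frame
    out=[]
    for r in(r0,157):
        for t in(-2,5):
            for y in(-90,90): out.append([75-r*np.cos(a)+t*np.sin(a),y,62+r*np.sin(a)+t*np.cos(a)])
    return out
B=[[sx*75,sy*90,z] for sx in(-1,1) for sy in(-1,1) for z in(0,60)]
S=4
def hull(p,P):
    m=np.zeros((384*S,512*S),np.uint8); h=cv2.convexHull(np.float32(px(p,P)*S+S/2)); cv2.fillConvexPoly(m,np.int32(h.round()),1); return m
def iou(a,b): return (a&b).sum()/max((a|b).sum(),1)
def up(m): return cv2.resize(m.astype(np.uint8),None,fx=S,fy=S,interpolation=cv2.INTER_NEAREST)
E
python3 - <<'E'
from fit import *
D=[]
for c in("top","side"):
    p=vision.capture(c)
    mb=up(vision.regions_of(p,"lunchbox")[0]["mask"]); ml=up(vision.regions_of(p,"lid")[0]["mask"])
    mm=vision.regions_of(p,"lime")[0]["mask"] ; cl=vision.regions_of(p,"clip")
    if cl: mb=mb&~up(cl[0]["mask"])
    D.append((p,mb|up(mm),ml)); print(c,mb.sum()/16,ml.sum()/16)
def cost(v,full=False):
    s=[]
    for p,mb,ml in D:
        hb=hull(p,boxw(v,B)); hl=hull(p,boxw(v,lidpts(v[3])))
        s+= [iou(hb&~hl,cv2.morphologyEx(mb,cv2.MORPH_CLOSE,np.ones((13,13)))),iou(hl,ml)]
    return s if full else -sum(s)
v0=np.array([500,40,-.08,1.7]); best=None
for k in range(3):
    sim=np.vstack([v0]+[v0+np.diag([12,12,.08,.12])[i]*(-1)**k for i in range(4)])
    r=minimize(cost,v0,method="Nelder-Mead",options=dict(initial_simplex=sim,xatol=1e-3,fatol=1e-4)); v0=r.x
print(v0,r.fun,cost(v0,True))
np.save("v.npy",v0)
out=[]
for p,_,_ in D:
    im=cv2.resize(p["img"][:,:,::-1],None,fx=S,fy=S,interpolation=cv2.INTER_CUBIC)
    for P,c in((boxw(v0,B),(0,255,255)),(boxw(v0,lidpts(v0[3])),(0,0,255))):
        for u in px(p,P): cv2.circle(im,tuple(int(t) for t in u*S+S/2),4,c,-1)
    u=px(p,boxw(v0,[[0,0,60]]))[0]*S; x,y=int(u[0]),int(u[1]); out.append(im[y-260:y+230,x-200:x+200])
cv2.imwrite("pics/fit.png",np.hstack(out))
E
```

```text
top 3686.0 956.0
side 3757.0 1003.0
[ 4.94080577e+02  4.18982427e+01 -7.87611088e-02  1.72362665e+00] -3.2667236358867697 [np.float64(0.7368943860548577), np.float64(0.9224034007994416), np.float64(0.7103398175801114), np.float64(0.8970860314523589)]
```

View pics/fit.png

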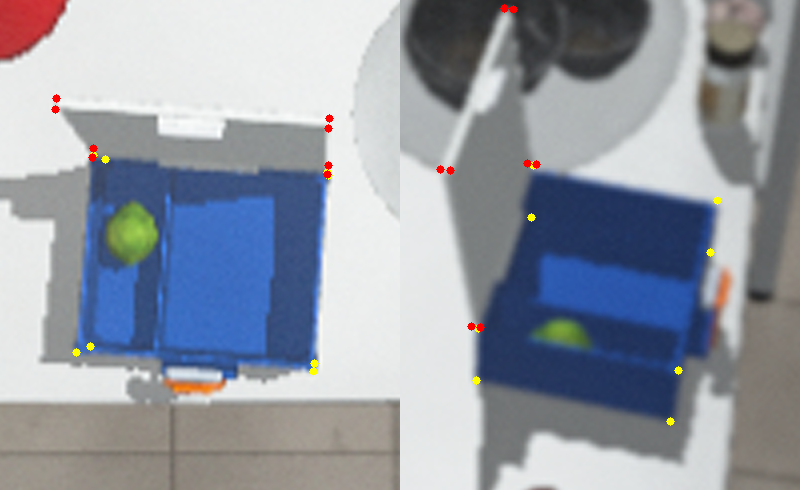

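Fit is good to a few mm: box at (494,42), yaw -0.079, lid 1.72 rad. Now a planner for the deltas.

```bash
cat > plan.py <<'E'
from h import *
def plan(way,start=None,step=45,turn=8):
    """way: [x,y,z,jaw angle deg]; start: same (default measured). prints rows in tool axes, blocks of 5"""
    if start is None:
        o=bot.get_obs(); M=R.from_euler("xyz",o["tcp_rot"]).as_matrix(); start=[*o["tool_pos"],np.degrees(np.arctan2(M[1,2],M[0,2]))]
    c=np.array(start,float); rows=[]
    for t in way:
        t=np.array(t,float); d=t-c; n=int(max(1,np.ceil(np.linalg.norm(d[:3])/step),np.ceil(abs(d[3])/turn)))
        for k in range(n):
            g=c+(t-c)/(n-k); a=np.radians(c[3]); z=np.array([np.cos(a),np.sin(a),0]); y=np.array([0,0,-1.]); x=np.cross(y,z)
            s=np.round([x@(g-c)[:3],y@(g-c)[:3],z@(g-c)[:3]],0); w_=-round(g[3]-c[3],1)
            rows.append([*(s/1000).round(3).tolist(),float(w_)]); c[:3]+=np.c_[x,y,z]@s; c[3]-=w_
    for i in range(0,len(rows),5): print(rows[i:i+5])
    print("end",c.round(1))
E
python3 -c "
from plan import *
plan([[230,-470,330,-65.7],[430,-150,330,-40],[516,264,200,-17.5]])"
```

```text
[[-0.005, -0.032, -0.001, -0.0], [-0.006, -0.032, -0.0, -0.0], [-0.005, -0.031, -0.001, -0.0], [-0.035, -0.0, -0.023, -2.9], [-0.036, -0.0, -0.022, -2.9]]
[[-0.037, -0.0, -0.02, -2.8], [-0.038, -0.0, -0.018, -2.9], [-0.039, -0.0, -0.016, -2.8], [-0.04, -0.0, -0.014, -2.9], [-0.04, -0.0, -0.012, -2.8]]
[[-0.041, -0.0, -0.009, -2.9], [-0.04, -0.0, -0.008, -2.8], [-0.037, 0.013, -0.02, -2.3], [-0.038, 0.013, -0.018, -2.2], [-0.039, 0.013, -0.017, -2.3]]
[[-0.039, 0.013, -0.016, -2.2], [-0.04, 0.013, -0.014, -2.3], [-0.041, 0.013, -0.012, -2.2], [-0.041, 0.013, -0.011, -2.3], [-0.041, 0.013, -0.009, -2.2]]
[[-0.042, 0.013, -0.008, -2.3], [-0.042, 0.013, -0.005, -2.2]]
end [516.4 264.2 199.7 -17.5]
```

Request:
arm_command:
  deltas:
    - [-0.005, -0.032, -0.001, 0]
    - [-0.006, -0.032, 0, 0]
    - [-0.005, -0.031, -0.001, 0]
    - [-0.035, 0, -0.023, -2.9]
    - [-0.036, 0, -0.022, -2.9]
  claw: 0

```text
time: 2.2
tool_pos: [274.4, -398.6, 330.4]
tcp_rot: [-1.569, 0.0, -2.617]
contact_force: [0.2, -0.1, 0.5]
grip_width: 92.0
```

Request:
arm_command:
  deltas:
    - [-0.037, 0, -0.02, -2.8]
    - [-0.038, 0, -0.018, -2.9]
    - [-0.039, 0, -0.016, -2.8]
    - [-0.04, 0, -0.014, -2.9]
    - [-0.04, 0, -0.012, -2.8]

```text
time: 2.7
tool_pos: [385.7, -218.4, 329.9]
tcp_rot: [-1.57, 0.0, -2.367]
contact_force: [0.6, -0.9, 0.2]
grip_width: 92.1
```

Request:
arm_command:
  deltas:
    - [-0.041, 0, -0.009, -2.9]
    - [-0.04, 0, -0.008, -2.8]
    - [-0.037, 0.013, -0.02, -2.3]
    - [-0.038, 0.013, -0.018, -2.2]
    - [-0.039, 0.013, -0.017, -2.3]

```text
time: 3.2
tool_pos: [455.9, -24.6, 290.4]
tcp_rot: [-1.57, 0.0, -2.149]
contact_force: [-0.1, -0.4, 0.1]
grip_width: 91.9
```

Request:
arm_command:
  deltas:
    - [-0.039, 0.013, -0.016, -2.2]
    - [-0.04, 0.013, -0.014, -2.3]
    - [-0.041, 0.013, -0.012, -2.2]
    - [-0.041, 0.013, -0.011, -2.3]
    - [-0.041, 0.013, -0.009, -2.2]

```text
time: 3.7
tool_pos: [498.7, 182.9, 225.3]
tcp_rot: [-1.57, 0.0, -1.953]
contact_force: [1.4, -0.3, 0.4]
grip_width: 91.5
```

Request:
arm_command:
  deltas:
    - [-0.042, 0.013, -0.008, -2.3]
    - [-0.042, 0.013, -0.005, -2.2]
    - [0, 0, 0, 0]
    - [0, 0, 0, 0]

```text
time: 4.1
tool_pos: [516.0, 264.8, 198.9]
tcp_rot: [-1.572, -0.001, -1.875]
contact_force: [-0.6, 0.2, 0.4]
grip_width: 92.0
```

Request:
arm_command:
  deltas:
    - [0, 0.045, 0, 0]
    - [0, 0.045, 0, 0]
    - [0, 0.045, 0, 0]
    - [0, 0.03, 0, 0]
    - [0, 0.022, 0, 0]

```text
time: 4.6
tool_pos: [515.9, 262.4, 11.2]
tcp_rot: [-1.572, -0.001, -1.878]
contact_force: [0.7, -0.2, -0.5]
grip_width: 91.4
```

Run:
```python
from h import *
p=vision.capture("side"); o=bot.get_obs(); print(o["tool_pos"],o["contact_force"])
u=px(p,[516,264,40])[0].astype(int); im=p["img"][u[1]-60:u[1]+45,u[0]-70:u[0]+70,::-1]
cv2.imwrite("pics/g.png",cv2.resize(im,None,fx=5,fy=5,interpolation=cv2.INTER_CUBIC))
```

```text
[515.04949913 262.00956486   8.78374859] [-2.07148788 -0.54807178 -2.21190163]
```

View pics/g.png

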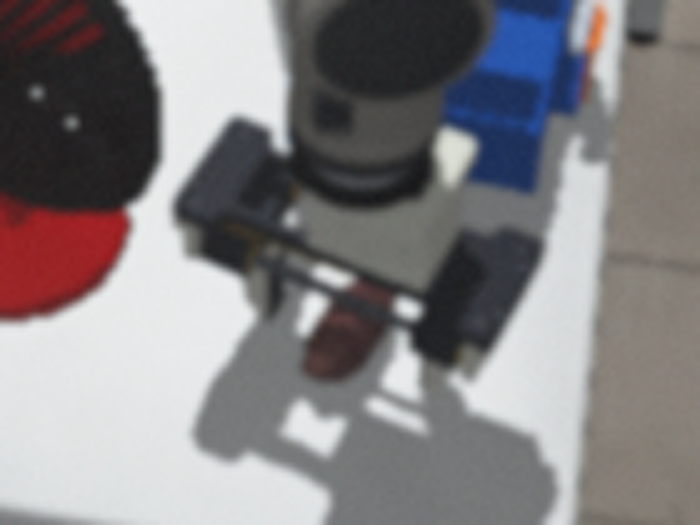

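The potato (crop pixels (350,335)) lies between the fingers, about centred along its length and aligned. Closing, then lifting.

Request:
arm_command:
  deltas:
    - [0, -0.002, 0, 0]
    - [0, 0, 0, 0]
    - [0, 0, 0, 0]
    - [0, 0, 0, 0]
    - [0, 0, 0, 0]
  claw: 255

```text
time: 5.15
tool_pos: [516.7, 264.3, 15.6]
tcp_rot: [-1.57, 0.001, -1.876]
contact_force: [-0.3, 0.3, 0.2]
grip_width: 56.5
```

Request:
arm_command:
  deltas:
    - [0, 0, 0, 0]
    - [0, 0, 0, 0]
    - [0, 0, 0, 0]
    - [0, 0, 0, 0]
    - [0, 0, 0, 0]

```text
time: 5.65
tool_pos: [516.5, 264.2, 14.8]
tcp_rot: [-1.571, 0.0, -1.877]
contact_force: [-0.0, -0.5, 1.6]
grip_width: 36.2
```

Request:
arm_command:
  deltas:
    - [0, -0.02, 0, 0]
    - [0, -0.04, 0, 0]
    - [0, -0.04, 0, 0]
    - [0, -0.04, 0, 0]
    - [0, -0.04, 0, 0]

```text
time: 6.15
tool_pos: [515.9, 264.0, 195.9]
tcp_rot: [-1.572, -0.001, -1.877]
contact_force: [0.9, -0.5, -1.1]
grip_width: 36.1
```

```bash
python3 -c "
from plan import *
o=bot.get_obs();print(o['tool_pos'],o['grip_width'],o['contact_force'])
plan([[492,14,190,-94.5],[492,14,90,-94.5]],turn=6)"
```

```text
[515.89093046 264.02236979 195.92432479] 36.0896541153014 [ 0.89239563 -0.48048225 -1.13303017]
[[0.019, 0.0, 0.004, 5.9], [0.018, 0.0, 0.006, 5.9], [0.018, 0.001, 0.008, 5.9], [0.017, 0.0, 0.01, 5.9], [0.016, 0.001, 0.011, 5.9]]
[[0.014, 0.0, 0.013, 5.9], [0.013, 0.001, 0.014, 5.9], [0.012, 0.0, 0.015, 5.9], [0.01, 0.001, 0.017, 6.0], [0.008, 0.0, 0.017, 5.9]]
[[0.006, 0.001, 0.018, 6.0], [0.004, 0.0, 0.019, 5.9], [0.002, 0.001, 0.019, 6.0], [0.0, 0.033, 0.0, -0.0], [0.0, 0.033, 0.0, -0.0]]
[[0.0, 0.034, 0.001, -0.0]]
end [492.3  13.5  89.9 -94.5]
```

Request:
arm_command:
  deltas:
    - [0.019, 0, 0.004, 5.9]
    - [0.018, 0, 0.006, 5.9]
    - [0.018, 0.001, 0.008, 5.9]
    - [0.017, 0, 0.01, 5.9]
    - [0.016, 0.001, 0.011, 5.9]

```text
time: 6.65
tool_pos: [506.8, 166.6, 192.4]
tcp_rot: [-1.571, -0.001, -2.396]
contact_force: [-0.9, 0.2, -1.6]
grip_width: 35.8
```

Request:
arm_command:
  deltas:
    - [0.014, 0, 0.013, 5.9]
    - [0.013, 0.001, 0.014, 5.9]
    - [0.012, 0, 0.015, 5.9]
    - [0.01, 0.001, 0.017, 6.0]
    - [0.008, 0, 0.017, 5.9]

```text
time: 7.15
tool_pos: [497.1, 71.1, 190.2]
tcp_rot: [-1.571, -0.001, -2.912]
contact_force: [-0.3, 0.7, -0.9]
grip_width: 36.6
```

Request:
arm_command:
  deltas:
    - [0.006, 0.001, 0.018, 6.0]
    - [0.004, 0, 0.019, 5.9]
    - [0.002, 0.001, 0.019, 6.0]
    - [0, 0.033, 0, 0]
    - [0, 0.033, 0, 0]

```text
time: 7.65
tool_pos: [493.3, 13.9, 122.5]
tcp_rot: [-1.571, 0.002, 3.061]
contact_force: [-0.2, 0.7, -1.8]
grip_width: 36.0
```

Request:
arm_command:
  deltas:
    - [0, 0.034, 0.001, 0]
    - [0, 0, 0, 0]
    - [0, 0, 0, 0]

```text
time: 7.95
tool_pos: [492.8, 13.7, 88.9]
tcp_rot: [-1.571, -0.001, 3.063]
contact_force: [-0.1, 0.1, -0.9]
grip_width: 36.2
```

Run:
```python
from h import *
o=bot.get_obs(); print(o["tool_pos"],o["tcp_rot"],o["contact_force"],o["grip_width"])
ims=[]
for c in("top","side"):
    p=vision.capture(c)
    f=vision.find_in(p,"sweet_potato"); print([(w(p,q["xyz"]).round(),q["confidence"]) for q in f[:2]])
    u=px(p,[494,42,60])[0].astype(int); ims.append(cv2.resize(p["img"][u[1]-60:u[1]+60,u[0]-50:u[0]+50,::-1],None,fx=4,fy=4,interpolation=cv2.INTER_CUBIC))
cv2.imwrite("pics/p.png",np.hstack(ims))
```

```text
[492.77377746  13.68003911  88.91619754] [-1.57079215e+00 -1.15309640e-03  3.06274563e+00] [-0.08647479  0.09962808 -0.94663927] 36.179070855128984
[]
[]
```

View pics/p.png

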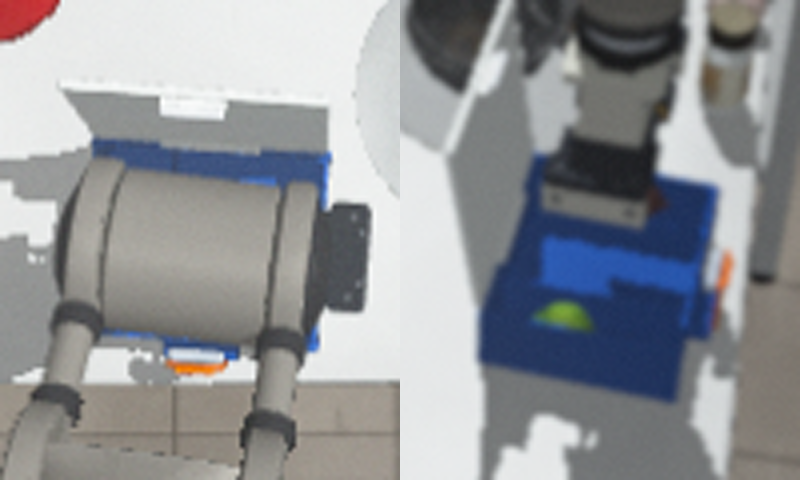

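Potato is held over the large compartment (side crop (655,195)), lime untouched. Lowering, with only a partial opening so that the fingers miss the divider.

Request:
arm_command:
  deltas:
    - [0, 0.03, 0, 0]
    - [0, 0.025, 0, 0]
    - [0, 0.01, 0, 0]
    - [0, 0.004, 0, 0]
    - [0, 0, 0, 0]

```text
time: 8.65
tool_pos: [493.3, 13.6, 20.3]
tcp_rot: [-1.571, 0.001, 3.063]
contact_force: [0.1, 0.2, -1.0]
grip_width: 36.4
```

Request:
arm_command:
  deltas:
    - [0, 0, 0, 0]
    - [0, 0, 0, 0]
    - [0, 0, 0, 0]
    - [0, 0, 0, 0]
    - [0, 0, 0, 0]
  claw: 110

```text
time: 9.15
tool_pos: [493.0, 13.6, 19.9]
tcp_rot: [-1.571, 0.0, 3.063]
contact_force: [0.7, -0.5, -0.4]
grip_width: 52.7
```

Request:
arm_command:
  deltas:
    - [0, -0.01, 0, 0]
    - [0, -0.03, 0, 0]
    - [0, -0.045, 0, 0]
    - [0, -0.045, 0, 0]
    - [0, -0.045, 0, 0]

```text
time: 9.65
tool_pos: [492.4, 13.7, 197.2]
tcp_rot: [-1.571, 0.0, 3.063]
contact_force: [1.0, -0.2, -0.1]
grip_width: 52.4
```

Request:
arm_command:
  deltas:
    - [0, -0.045, 0, 0]
    - [0, -0.045, 0, 0]
    - [0, -0.035, 0, 0]
    - [0, 0, 0, 0]
    - [0, 0, 0, 0]
  claw: 255

```text
time: 10.15
tool_pos: [492.6, 13.7, 320.6]
tcp_rot: [-1.571, 0.002, 3.063]
contact_force: [-0.0, 0.4, -0.6]
grip_width: 16.9
```

Run:
```python
from h import *
o=bot.get_obs(); print(o["tool_pos"],o["contact_force"],o["grip_width"])
p=vision.capture("side")
for n in("sweet_potato","lime"): print([(w(p,q["xyz"]).round(),q["confidence"]) for q in vision.find_in(p,n)[:2]])
u=px(p,[494,42,60])[0].astype(int); cv2.imwrite("pics/q.png",cv2.resize(p["img"][u[1]-60:u[1]+60,u[0]-50:u[0]+50,::-1],None,fx=4,fy=4,interpolation=cv2.INTER_CUBIC))
```

```text
[492.6495808   13.6698237  320.61414043] [-0.03040446  0.39380483 -0.62940603] 16.949353618405386
[(array([488.,  18.,  34.]), 0.75)]
[]
```

View pics/q.png

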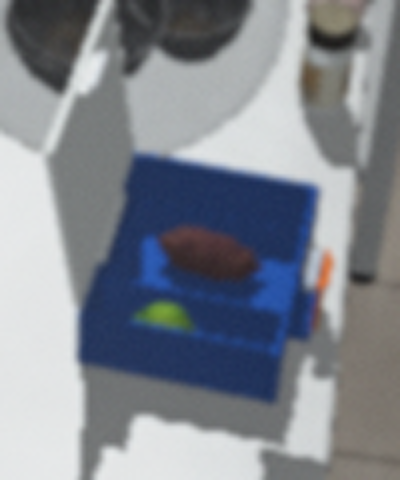

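Potato lies in the large compartment with the lime in its own. Planning the lid sweep with closed fingers from behind, in box axes (tool x = box -x).

Run:
```python
import numpy as np
def pt(a):
    r=np.interp(a,[.2,1.5],[138,115]); f=lambda r:(75-r*np.cos(a)+5*np.sin(a),62+r*np.sin(a)+5*np.cos(a))
    x,z=f(r); x=max(x,f(157)[0] if a>1.57 else -999)
    return np.array([x+9.5,z+8])
c=np.array([150.,185.]); rows=[]
A=[1.72,1.6,1.5]+list(np.arange(1.4,.15,-.1))
t=pt(1.72)+[12,0]; print("approach",t)
c=t.copy()
for a in A:
    for g in [pt(a)]:
        d=np.round(g-c); rows.append([float(-d[0]/1000),float(-d[1]/1000),0,0]); c+=d
for i in range(0,len(rows),5): print(rows[i:i+5],[round(a,2) for a in A[i:i+5]])
print(c)
```

```text
approach [124.78260877 182.97906959]
[[0.012, -0.0, 0, 0], [0.019, -0.002, 0, 0], [0.012, -0.0, 0, 0], [0.012, -0.001, 0, 0], [0.012, 0.0, 0, 0]] [1.72, 1.6, 1.5, np.float64(1.4), np.float64(1.3)]
[[0.012, 0.002, 0, 0], [0.012, 0.003, 0, 0], [0.012, 0.004, 0, 0], [0.011, 0.005, 0, 0], [0.011, 0.007, 0, 0]] [np.float64(1.2), np.float64(1.1), np.float64(1.0), np.float64(0.9), np.float64(0.8)]
[[0.011, 0.008, 0, 0], [0.01, 0.009, 0, 0], [0.008, 0.01, 0, 0], [0.008, 0.011, 0, 0], [0.007, 0.012, 0, 0]] [np.float64(0.7), np.float64(0.6), np.float64(0.5), np.float64(0.4), np.float64(0.3)]
[[0.006, 0.013, 0, 0]] [np.float64(0.2)]
[-50.21739123 101.97906959]
```

Request:
arm_command:
  deltas:
    - [-0.038, 0, -0.007, 0]
    - [-0.037, 0, -0.007, 0]
    - [-0.037, 0, -0.007, 0]
    - [-0.037, 0, -0.007, 0]
    - [0, 0.035, 0, 0]

```text
time: 10.8
tool_pos: [650.0, 29.8, 286.9]
tcp_rot: [-1.571, 0.011, 3.063]
contact_force: [-0.1, -0.4, -0.8]
grip_width: 0.5
```

Request:
arm_command:
  deltas:
    - [0, 0.04, 0, 0]
    - [0, 0.04, 0, 0]
    - [0, 0.02, 0, 0]
    - [0, 0, 0, 0]

```text
time: 11.2
tool_pos: [640.9, 30.0, 179.3]
tcp_rot: [-1.571, -0.01, 3.063]
contact_force: [0.1, -0.8, -0.6]
grip_width: 0.3
```

Request:
arm_command:
  deltas:
    - [0.023, -0.001, 0, 0]
    - [0.012, 0, 0, 0]
    - [0.019, -0.002, 0, 0]
    - [0.012, 0, 0, 0]

```text
time: 11.6
tool_pos: [577.6, 35.0, 189.2]
tcp_rot: [-1.571, 0.002, 3.063]
contact_force: [1.4, 0.6, -0.1]
grip_width: 0.5
```

Request:
arm_command:
  deltas:
    - [0.012, -0.001, 0, 0]
    - [0.012, 0, 0, 0]
    - [0.012, 0.002, 0, 0]
    - [0.012, 0.003, 0, 0]
    - [0.012, 0.004, 0, 0]

```text
time: 12.1
tool_pos: [518.5, 39.7, 181.0]
tcp_rot: [-1.571, 0.003, 3.063]
contact_force: [1.3, -0.3, -0.2]
grip_width: 0.2
```

Run:
```python
from h import *
o=bot.get_obs(); print(o["tool_pos"],o["contact_force"],o["grip_width"])
p=vision.capture("side")
u=px(p,[494,42,60])[0].astype(int); cv2.imwrite("pics/l1.png",cv2.resize(p["img"][u[1]-80:u[1]+60,u[0]-60:u[0]+60,::-1],None,fx=4,fy=4,interpolation=cv2.INTER_CUBIC))
```

```text
[518.48746396  39.69888229 181.03002529] [ 1.33988286 -0.31699338 -0.24349521] 0.18210349913501947
```

View pics/l1.png

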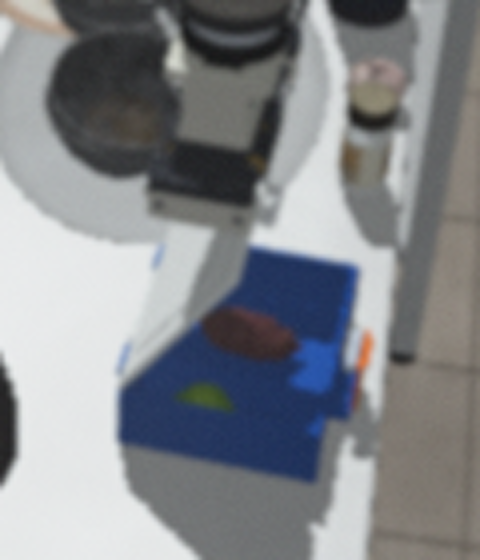

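The lid is following, at about 1 rad. Continuing.

Request:
arm_command:
  deltas:
    - [0.011, 0.006, 0, 0]
    - [0.011, 0.008, 0, 0]
    - [0.011, 0.009, 0, 0]
    - [0.01, 0.01, 0, 0]
    - [0.009, 0.011, 0, 0]

```text
time: 12.65
tool_pos: [467.0, 43.8, 136.6]
tcp_rot: [-1.571, 0.003, 3.063]
contact_force: [0.4, -0.1, 0.1]
grip_width: 0.9
```

Request:
arm_command:
  deltas:
    - [0.009, 0.011, 0, 0]
    - [0.01, 0.012, 0, 0]
    - [0.011, 0.013, 0, 0]
    - [0.012, 0, 0, 0]
    - [0, 0, 0, 0]

```text
time: 13.15
tool_pos: [423.7, 47.2, 100.1]
tcp_rot: [-1.571, -0.001, 3.063]
contact_force: [0.7, -0.4, 0.4]
grip_width: 0.4
```

Run:
```python
from fit import *
v=np.load("v.npy"); o=bot.get_obs(); print(o["contact_force"]); d=o["tool_pos"]-[v[0],v[1],0]; print("box",R.from_euler("z",-v[2]).apply(d))
p=vision.capture("side")
u=px(p,[494,42,60])[0].astype(int); cv2.imwrite("pics/l2.png",cv2.resize(p["img"][u[1]-80:u[1]+60,u[0]-60:u[0]+60,::-1],None,fx=4,fy=4,interpolation=cv2.INTER_CUBIC))
```

```text
[ 0.69998121 -0.39718471  0.38467284]
box [-70.54162944  -0.23373172 100.11590748]
```

View pics/l2.png

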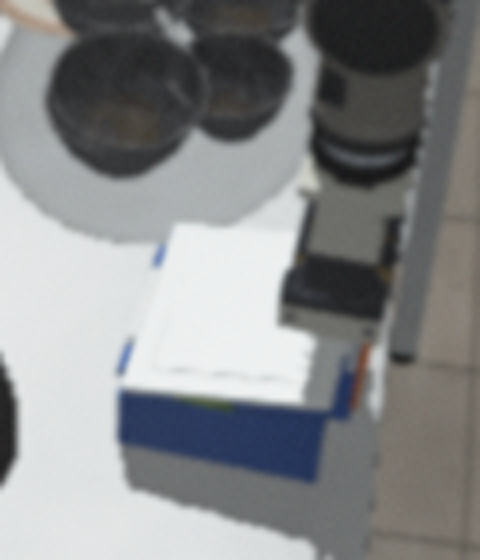

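The lid is nearly down with the tip over its free edge at box x -71. Pressing.

Request:
arm_command:
  deltas:
    - [0, 0.006, 0, 0]
    - [0, 0.004, 0, 0]
    - [0, 0.002, 0, 0]
    - [0, 0, 0, 0]

```text
time: 13.6
tool_pos: [425.2, 47.0, 88.1]
tcp_rot: [-1.571, 0.001, 3.063]
contact_force: [-0.9, 0.3, 8.8]
grip_width: 0.2
```

Request:
arm_command:
  deltas:
    - [0, 0.002, 0, 0]
    - [0, 0.001, 0, 0]
    - [0, 0, 0, 0]

```text
time: 13.9
tool_pos: [424.9, 47.0, 85.2]
tcp_rot: [-1.571, 0.001, 3.063]
contact_force: [-1.2, 0.1, 7.2]
grip_width: 0.4
```

Request:
arm_command:
  deltas:
    - [0, 0.002, 0, 0]
    - [0, 0.001, 0, 0]
    - [0, 0, 0, 0]

```text
time: 14.2
tool_pos: [424.3, 47.1, 81.4]
tcp_rot: [-1.571, -0.0, 3.063]
contact_force: [-0.2, 0.7, -0.4]
grip_width: 0.5
```

Request:
arm_command:
  deltas:
    - [0, 0.002, 0, 0]
    - [0, 0.001, 0, 0]
    - [0, 0, 0, 0]

```text
time: 14.5
tool_pos: [424.1, 47.1, 78.4]
tcp_rot: [-1.571, -0.001, 3.063]
contact_force: [1.1, 0.6, -0.4]
grip_width: 0.3
```

The force dropped to zero while the tip was still above the shut height, so it snapped. I'll follow down to touch the shut lid, then lift off and look.

Request:
arm_command:
  deltas:
    - [0, 0.002, 0, 0]
    - [0, 0.002, 0, 0]
    - [0, 0.001, 0, 0]
    - [0, 0, 0, 0]

```text
time: 14.9
tool_pos: [424.4, 47.1, 74.7]
tcp_rot: [-1.571, 0.001, 3.063]
contact_force: [-4.1, 0.4, 16.3]
grip_width: 0.5
```

Request:
arm_command:
  deltas:
    - [0, -0.02, 0, 0]
    - [0, -0.045, 0, 0]
    - [0, -0.045, 0, 0]
    - [0, -0.045, 0, 0]
    - [0, -0.045, 0, 0]

```text
time: 15.4
tool_pos: [423.8, 47.2, 275.5]
tcp_rot: [-1.571, 0.0, 3.063]
contact_force: [1.2, -0.2, -0.5]
grip_width: 0.5
```

Request:
arm_command:
  deltas:
    - [-0.01, 0, 0.045, 0]
    - [-0.01, 0, 0.045, 0]
    - [-0.01, 0, 0.045, 0]
    - [-0.01, 0, 0.045, 0]
    - [-0.01, 0, 0.045, 0]

```text
time: 15.9
tool_pos: [456.2, -182.9, 273.6]
tcp_rot: [-1.571, 0.0, 3.063]
contact_force: [0.6, -0.0, -0.1]
grip_width: 0.4
```

Run:
```python
from fit import *
v=np.load("v.npy"); ims=[]; print(bot.get_obs()["tool_pos"])
for c in("top","side"):
    p=vision.capture(c); ml=up(vision.regions_of(p,"lid")[0]["mask"])
    print(c,[(a,round(iou(hull(p,boxw(v,lidpts(a))),ml),3)) for a in(0,.03,.06,.09,.13)])
    for n in("pepper_jar","garlic","mug","small_bowl"): print(n,[w(p,q["xyz"]).round() for q in vision.find_in(p,n)[:1]])
    im=cv2.resize(p["img"][:,:,::-1],None,fx=S,fy=S,interpolation=cv2.INTER_CUBIC)
    for a,col in((0,(0,200,0)),(.09,(0,0,255))):
        for u in px(p,boxw(v,[q for i,q in enumerate(lidpts(a)) if i>5])): cv2.circle(im,tuple(int(t) for t in u*S+S/2),3,col,-1)
    u=px(p,boxw(v,[[0,0,60]]))[0]*S; x,y=int(u[0]),int(u[1]); ims.append(im[y-230:y+230,x-200:x+200])
cv2.imwrite("pics/end.png",np.hstack(ims))
```

```text
[ 456.24180588 -182.93683116  273.60217441]
top [(0, np.float64(0.947)), (0.03, np.float64(0.946)), (0.06, np.float64(0.947)), (0.09, np.float64(0.947)), (0.13, np.float64(0.944))]
pepper_jar []
garlic []
mug [array([ 431., -472.,   67.])]
small_bowl []
side [(0, np.float64(0.939)), (0.03, np.float64(0.934)), (0.06, np.float64(0.917)), (0.09, np.float64(0.895)), (0.13, np.float64(0.867))]
pepper_jar [array([ 413., -191.,   65.])]
garlic [array([490.,  73.,  67.])]
mug [array([ 413., -431.,   67.])]
small_bowl []
```

View pics/end.png

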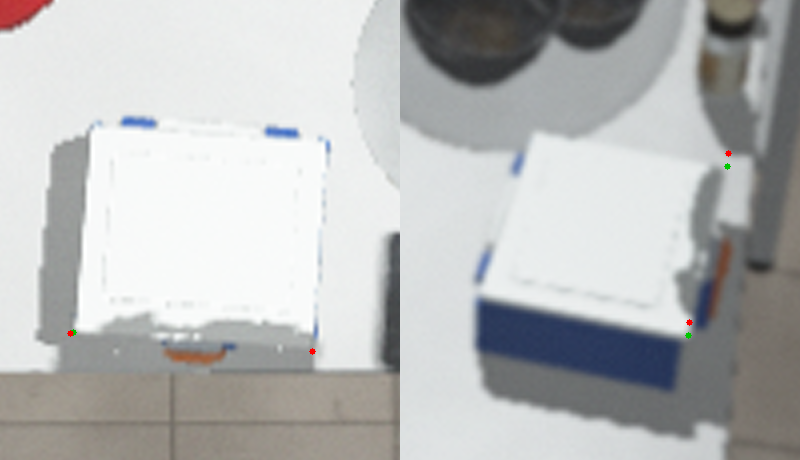

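The free corner (side crop (688,335)) sits on the green marker for angle 0, and contact at TCP z 74.7 matches a shut top at 67 mm. The lid is shut and the arm is clear.

```bash
python3 -c "
from plant import job; print(job.close_job())"
```

```text
the job is handed in; nothing more can be done
None
```

The lunchbox is packed and shut, and I handed the job in at about 16 s. The sweet potato is in the large compartment, and the lime stayed in its own. I swung the lid over with closed fingers and pressed its free edge down past the clip.

- **Potato:** After release, a side picture showed it lying flat in the large compartment.
- **Lid:** The press force read about 9 N, then fell to zero as the lid snapped down. Following it down, the fingertip met the lid at the 67 mm shut height. With the arm clear, the side view fits angle 0 best (0.94 overlap, against 0.90 for ajar). The top view could not tell the two apart.
- **Bystanders:** The arm met nothing but the potato and lid. In the last check the jar was within a few mm of its first reading. The mug was within about 5 mm in the top view, but 16 mm off in the side view.
- **Failed checks:** The last check did not find the bowl. It found no garlic from the top, and the side view's "garlic" was a false detection on the lid. I relied on the arm's path for both.

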